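Jack up the sagging wire straightener and hold it level

TASK

Lift the lid of the orange jack case all the way open until it rests on its stop, take out the red lever jack and set it down on the bench with its saddle centred (to about a centimetre) under the marked yellow lift pad at the end of the wire machine's sagging straightener rail. Let go of it, then pump the jack's handle all the way down so that the saddle raises the rail level, and finish while still holding the handle down: do not let go, and let the jack alone carry the rail. Leave the case open, and do not shift or knock over the bottle, spool and cup.

Things in the scene. Friction and masses are not known exactly. Their poses are not given: they have to be found in the camera images.
- lid (a joint): Angle of the case lid: 0 shut, 1.75 rad open on its stop, leaning slightly back. Past about 1.25 rad its weight carries it on to the stop; below 1.1 rad it falls shut. The lid (350 g) is an orange shell, 240 mm from hinge to front, 130 mm wide, 95 mm deep (top 125 mm above the bench), over a black tray fixed to the bench, rim 30 mm high, floor 5 mm thick.
- lid_tab (a point): Centre of the black grip tab on the lid's front face: 265 mm ahead of the hinge, 80 mm above it when shut (110 mm above the bench). The tab stands out 42 mm (this point 25 mm), is 30 mm wide along the hinge line, 14 mm thick; pinched across its width from above it pivots between the pads as the lid swings. Axes while shut: x to the hinge, y along the hinge line, z up; turns with the lid.
- lid_hinge (a point): Middle of the lid's hinge line, 30 mm above the bench, on the case's left end as the robot sees it. Turns with the lid; its y axis is the hinge line. The tab swings up and over towards this end.
- jack_grip (a point): Centre line of the jack's red housing, 58 mm above the jack's underside: the place to grip, across y. x points to the saddle, z up. Housing 46 mm along x, 36 mm across y, top 77 mm above the underside; it stands above the tray's rim.
- saddle_top (a point): Centre of the top of the jack's steel saddle, a disc 34 mm across, 75 mm ahead of the housing's centre and 68 mm above the jack's underside while the handle is up; it rises 28 mm when the handle goes fully down.
- handle_press (a point): Centre of the upper face of the black rubber paddle at the handle's end, 30 mm long, 34 mm wide: the place to press. The handle pivots 33 mm behind the housing's centre, 55 mm above the underside; the paddle is 73 mm from the pivot. Fully down this point is about 53 mm above the bench and 10 mm farther from the housing. The base reaches under it, so pressing does not tip the jack.
- handle (a joint): Angle of the jack handle: 0 up (a spring returns it there), 0.55 rad fully down on its stop. Lowers the saddle again when let go. About 8 to 10 N at the paddle press it down under load.
- lift_pad (a point): Centre of the underside of the lift pad, a 32 mm rubber disc under a 44 mm wide yellow tab marked on top with a red disc and white dot, tab top 9 mm higher. The tab ends 22 mm from here on the robot's side; the rail begins 45 mm beyond. About 80 mm above the bench sagging, 96 mm level. x points away from the robot: the jack goes in along it, handle on the robot's side. y runs along the rail to its free end.
- oil_bottle: Oil bottle, black, 60 mm across, 150 mm tall, loose, a bystander. Origin: centre of its underside.
- wire_spool: Empty wooden wire spool, 70 mm across, 57 mm tall, standing loose, a bystander. Origin: centre of its underside.
- fitting_cup: Blue plastic cup for fittings, 68 mm across, 60 mm tall, empty, loose, a bystander. Origin: centre of its underside.
- jack: The whole red jack, about 0.84 kg (varies 20 %). Origin on its underside below the housing's centre, x to the saddle, z up. Base plate 80 mm wide, 10 mm thick, from 115 mm behind the origin to 95 mm ahead. Starts standing on the floor of the shut case, saddle towards the tab end.
- machine: The white wire machine (300 x 340 mm, 250 mm tall, fixed to the bench) with its straightener rail; origin on the bench under the lift pad, y from the machine towards the rail's free end. The rail is hinged 300 mm from the pad, near the machine's side wall; raising it takes about 5.5 N at the pad.

How it is judged:
By the outcome, as a careful person would: the job done as asked, in the order asked, and still so for the second after the job is handed in, while the arm keeps its last pose, push and grip.
It also fails if it takes over 54 s, if anything falls off the work surface, if the arm or the gripper's body presses on something with over 40 N, if the wrist force passes 120 N, or if a joint passes its speed limit or range.

ROBOT

A 6-joint arm with a two-finger parallel gripper is mounted at the origin on the work surface. World frame = base frame: x ahead of the robot, y to its left, z up, the work surface at z = 0. Lengths are in m, angles in rad, forces in N, time in s.
With the tool pointing down it reaches from about 0.375 to 0.9 m from the base axis. Payload 3.1 kg.
Tool frame: the origin (TCP) lies between the finger pads; the fingertips stand 8 mm ahead of it and the grasp point (between the pads) lies 11 mm behind it; z points along the fingers, y is the line along which they close (so a half turn about z gives the same grasp; the last joint's range is limited). The gripper opens to 87 mm and grips with 3 to 60 N. Pads are 19 mm wide; open, the fingers measure 117 mm over their backs; the gripper's body (75 mm by 190 mm) begins 51 mm behind the grasp point.
Start: joints at [1.167, 0.527, 1.433, -0, 1.181, -0.178], TCP at [0.14, 0.609, 0.231] pointing down, gripper open.
Joint ranges: [-3.08, 3.08], [-0.75, 2.2], [0.22, 2.44], [-1.43, 4.57], [0, 2.65], [-2.85, 2.85]. Speed limits (rad/s): [2.79, 2.79, 3.14, 3.14, 3.14, 3.14].

INTERFACE

Orientations are given as a unit quaternion [x, y, z, w].
In Python, from rig import robot, vision, job gives the robot as it stands.
- The arm moves only by the shell command python3 -m handwheel 'ROWS' [OPENING] [FORCE]. ROWS is JSON, a list of rows, each a list of 4 numbers: the shift along the tool's x, y, z as a fraction of full scale, then the turn about the tool's z as a fraction of full scale. A call has 1 to 20 rows; each row is the pose to reach, as a shift and turn from the pose commanded when the call began, along the tool's axes at that moment, turning the shorter way round; what a row does not reach only later rows make up. Full scale, the value 1, is 300 mm for a shift and 2 pi rad for a turn. A row lasts 1/12 s, in which the tool goes at most 41.7 mm and 7.16 degrees, less where a joint would pass 70% of its speed; a pose out of reach is approached as far as the arm can. A call with a number of a shift or a turn outside -1 to 1 is refused whole. A call with a gripper value outside its range is refused whole. OPENING is the opening in per cent of the stroke, from 0 (shut) to 100 (fully open), set as the call begins (- or left out, the last holds). The fingers move at their own pace and stop on an object; FORCE is the grip in N (left out, the last holds). Time passes only in rows, so rows that repeat a pose let the fingers close. It gives the time, the measured TCP pose, the force, the opening and the grip force at its end, in the units of the state.
- robot.get_obs(): the state, without advancing time (a new reading comes with each control period).
- vision.camera(name): name is "scene" or "side" or "wrist"; returns a dict with "frame" (420x560x3 uint8, red, green, blue), "K" (3x3 intrinsics, pixels), "cam_to_world" (4x4, takes a point from camera to world coordinates); the wrist camera has in their place "hand_eye" (4x4, takes a point from camera to tool coordinates, whose origin is the TCP and whose axes are the flange's). Camera axes: x right, y down, z forward; pixel columns grow to the right and rows downward; lengths in m; the calibration is good to about 2 mm. A picture is of the moment at which its call begins: read the wrist's pose just before it. There is no depth.
- job.hand_in(): hands the job in; it is judged then, once.
Trained networks look in the newest picture that a camera, given by its name, has taken for a name from the list of things; names that differ only in an ending like _2 or _b are one class to them, and where a whole thing is asked for, a point or a joint stands for the part that bears it (a point fixed in the world has none). Each returns a list of dicts, best first, with "conf" (0 to 1); they miss things now and then, are a little off and sometimes report something else, mostly with a low value. They report only what shows in the picture. A call takes as long as a camera call.
- vision.look_for(camera, label): "point" ([row, column] in pixels, amid what is visible of it).
- vision.outline_of(camera, label): "mask" (420x560 bool, what is visible of it) and "point" ([row, column] in pixels, amid what is visible of it).
The state is a dict: "time": time; "q": joint angles; "joint_velocities": joint speeds; "joint_torque": joint torques, N m; "position": TCP position; "tool_rot": TCP orientation; "ft_force": force on the tool from outside, world axes, zero at the start; "moment": the same for the moment, N m; "grip_width": finger opening in m; "grip_force": force on a finger pad.
Only numpy, scipy, OpenCV 4.12 (cv2) and the standard library are available. Lean on these libraries where they do the work, as an engineer would, in place of code of your own. Each camera call takes 0.05 s, during which the arm holds its last target. There are 200 camera calls.

## Working session

There is one attempt and no reset: what is moved stays moved. The work goes in short steps, Python scripts to look and compute and a shell command to move; the robot and the scene stay as the last step left them, time stands still between calls to the robot, and variables do not carry over. Pictures are saved under pics/ and viewed, at most 13 in all, crops included, and the job is handed in when it is done.

```bash
mkdir -p pics
cat > h.py <<'E'
import numpy as np, cv2, json
from scipy.spatial.transform import Rotation as R
from rig import robot, vision, job
def cam(n):
    o=robot.get_obs(); c=vision.camera(n)
    if 'cam_to_world' in c: T=np.array(c['cam_to_world'])
    else:
        W=np.eye(4); W[:3,:3]=R.from_quat(o['tool_rot']).as_matrix(); W[:3,3]=o['position']; T=W@np.array(c['hand_eye'])
    return c['frame'],np.array(c['K']),T
def ray(K,T,p):
    d=T[:3,:3]@np.linalg.inv(K)@[p[1],p[0],1.]; return T[:3,3],d/np.linalg.norm(d)
def atz(K,T,p,z):
    o,d=ray(K,T,p); return o+d*(z-o[2])/d[2]
def proj(K,T,X):
    c=K@(T[:3,:3].T@(np.array(X)-T[:3,3])); return np.round([c[1]/c[2],c[0]/c[2]],1)
def tri(r):
    A=np.zeros((3,3));b=np.zeros(3)
    for o,d in r:
        P=np.eye(3)-np.outer(d,d);A+=P;b+=P@o
    x=np.linalg.solve(A,b); return x,[np.linalg.norm((np.eye(3)-np.outer(d,d))@(x-o)) for o,d in r]
def save(f,n): cv2.imwrite('pics/'+n,f[:,:,::-1])
E
cat > a.py <<'E'
from h import *
np.set_printoptions(precision=3,suppress=True)
C={}
for n in ['scene','side','wrist']:
    C[n]=cam(n); f=C[n][0]; save(f,'0'+n+'.png'); print(n,C[n][2][:3,3],C[n][2][:3,2])
for l in ['lid','lid_tab','lid_hinge','lift_pad','machine','oil_bottle','wire_spool','fitting_cup']:
    rs=[]
    for n in C:
        r=vision.look_for(n,l)
        if r: print(l,n,np.round(r[0]['point'],1),round(r[0]['conf'],2), atz(*C[n][1:],r[0]['point'],{'lid_tab':.11,'lid_hinge':.03,'lift_pad':.085}.get(l,.05)))
        if r and n!='wrist' and r[0]['conf']>.4: rs.append(ray(*C[n][1:],r[0]['point']))
    if len(rs)>1: print('  tri',*tri(rs))
print(robot.get_obs()['time'],robot.get_obs()['tool_rot'])
E
python3 a.py; python3 -c "
import cv2,numpy as np
a=cv2.imread('pics/0scene.png');cv2.imwrite('pics/0s.png',a)"
```

```text
scene [ 1.154 -0.706  0.727] [-0.502  0.662 -0.557]
side [0.357 0.697 0.63 ] [ 0.276 -0.726 -0.63 ]
wrist [0.072 0.625 0.384] [ 0.249 -0.061 -0.966]
lid scene [184.  297.4] 0.82 [0.504 0.208 0.05 ]
lid_tab scene [182.9 295.9] 0.83 [0.556 0.129 0.11 ]
lid_tab side [276.  287.1] 0.83 [0.516 0.229 0.11 ]
  tri [0.523 0.187 0.068] [np.float64(0.007108133366182074), np.float64(0.007108133366181983)]
lid_hinge scene [180.1 293.9] 0.71 [0.466 0.245 0.03 ]
lid_hinge side [279.8 289.9] 0.62 [0.533 0.164 0.03 ]
  tri [0.514 0.193 0.07 ] [np.float64(0.008828916047322333), np.float64(0.008828916047322232)]
lift_pad scene [340.4 192.8] 0.71 [ 0.696 -0.337  0.085]
lift_pad side [109.4 285.5] 0.66 [ 0.725 -0.343  0.085]
  tri [ 0.713 -0.339  0.093] [np.float64(0.010387200434446235), np.float64(0.010387200434446284)]
machine scene [361.3  97.1] 0.91 [ 0.582 -0.444  0.05 ]
machine side [ 55.3 340.5] 0.62 [ 0.711 -0.859  0.05 ]
  tri [ 0.65  -0.494  0.169] [np.float64(0.026209603543884408), np.float64(0.026209603543884304)]
oil_bottle scene [203.1 356.8] 0.63 [0.667 0.227 0.05 ]
oil_bottle side [261.3 203.6] 0.62 [0.683 0.194 0.05 ]
  tri [0.677 0.207 0.064] [np.float64(0.001221683344125829), np.float64(0.0012216833441256922)]
wire_spool scene [259.9 307.7] 0.89 [ 0.699 -0.02   0.05 ]
wire_spool side [206.7 246.7] 0.9 [0.675 0.024 0.05 ]
  tri [0.686 0.    0.03 ] [np.float64(0.00026776427831054484), np.float64(0.0002677642783104986)]
fitting_cup scene [237.  339.1] 0.93 [0.707 0.086 0.05 ]
fitting_cup side [233.4 226.8] 0.86 [0.677 0.112 0.05 ]
  tri [0.691 0.1   0.035] [np.float64(0.006766958361890213), np.float64(0.006766958361890307)]
1.35 [ 0.113  0.994  0.    -0.   ]
```

View pics/0scene.png

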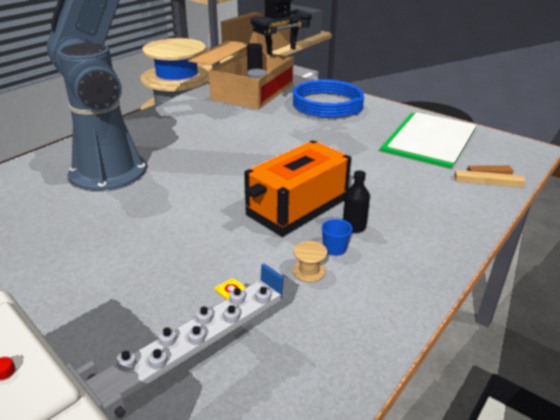

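View pics/0side.png

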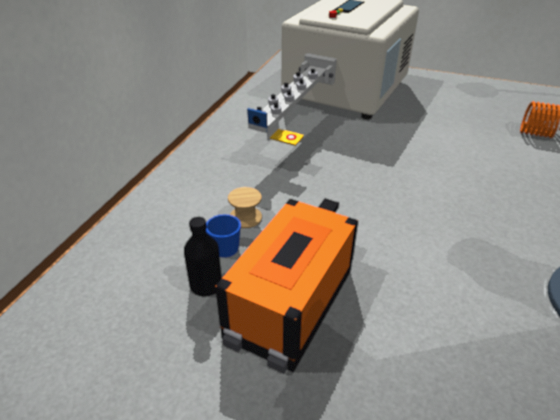

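The scene view shows the case at about (185,297) with its tab at (190,257), and the yellow pad tab at (289,231). In the side view the tab is at (206,329), the hinge clasps at (340,233) and (358,278), and the pad at (136,290). The network's "lift_pad" point was really the machine and rail.

```bash
cat > b.py <<'E'
from h import *
np.set_printoptions(precision=3,suppress=True)
C={n:cam(n) for n in ['scene','side']}
rs=[];rr=[]
for n in C:
    f,K,T=C[n]; hsv=cv2.cvtColor(f,cv2.COLOR_RGB2HSV)
    m=cv2.inRange(hsv,(24,150,120),(34,255,255)); k,l,s,c=cv2.connectedComponentsWithStats(m)
    i=1+np.argmax(s[1:,4]); print(n,'yellow',s[i],c[i])
    m2=np.zeros_like(m); x,y,w,h=s[i][:4]; m2[y:y+h,x:x+w]=1
    red=cv2.inRange(hsv,(0,120,80),(8,255,255))|cv2.inRange(hsv,(170,120,80),(180,255,255)); red=red*m2
    ys,xs=np.nonzero(red); print(' red',len(ys),ys.mean(),xs.mean())
    rs.append(ray(K,T,(ys.mean(),xs.mean()))); print(atz(K,T,(ys.mean(),xs.mean()),.089))
print('pad',tri(rs))
s=C['side'][1:];c=C['scene'][1:]
print('tab',tri([ray(*c,(189,256)),ray(*s,(206,329))]))
for p in [(203,293),(215,355),(286,222),(312,291)]: print('top',atz(*s,p,.125))
for p in [(145,317),(157,349),(187,283),(170,245)]: print('topscene',atz(*c,p,.125))
for p in [(340,233),(358,278)]: print('clasp',atz(*s,p,.03))
for n in C:
    f=C[n][0]; a=f[130:240,230:390] if n=='scene' else f[190:370,190:370]; 
    save(cv2.resize(a,None,fx=800/ a.shape[1] if n=='scene' else 3.3,fy=5 if n=='scene' else 3.3,interpolation=cv2.INTER_CUBIC),f'1{n}.png')
E
python3 b.py
```

```text
scene yellow [215 279  30  19 183] [227.814 287.301]
 red 23 287.5217391304348 229.8695652173913
[ 0.661 -0.211  0.089]
side yellow [281 131  21  13 117] [289.752 137.41 ]
 red 13 136.69230769230768 291.6923076923077
[ 0.661 -0.21   0.089]
pad (array([ 0.661, -0.211,  0.089]), [np.float64(0.0004123924436085813), np.float64(0.0004123924436086255)])
tab (array([0.504, 0.045, 0.114]), [np.float64(0.0018239627235261168), np.float64(0.0018239627235260914)])
top [0.561 0.072 0.125]
top [0.451 0.066 0.125]
top [0.593 0.295 0.125]
top [0.484 0.304 0.125]
topscene [0.501 0.294 0.125]
topscene [0.599 0.291 0.125]
topscene [0.559 0.076 0.125]
topscene [0.443 0.08  0.125]
clasp [0.573 0.313 0.03 ]
clasp [0.497 0.318 0.03 ]
```

View pics/1side.png

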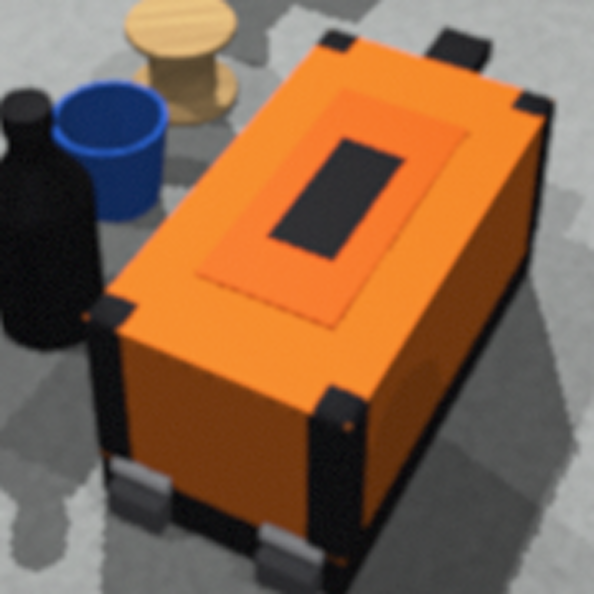

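```bash
cat >> h.py <<'E'
def plan(X,ydir=None,o=None):
    """tool-frame fractions from the present pose to world point X, with tool y along ydir (deg, mod 180)"""
    o=o or robot.get_obs(); M=R.from_quat(o['tool_rot']).as_matrix()
    s=M.T@(np.array(X)-o['position'])/.3; t=0
    if ydir is not None:
        cur=np.degrees(np.arctan2(M[1,1],M[0,1])); d=(ydir-cur+90)%180-90; t=-d/360
    print('row',np.round(s,4),round(t,4),'dist mm',round(300*np.linalg.norm(s)),'t',round(o['time'],2))
E
python3 -c "
from h import *
plan([.504,.045,.22],-7)"
```

```text
row [-1.6039 -1.5609  0.0352] 0.2335 dist mm 672 t 1.45
```

```bash
python3 -m handwheel '[[-0.1,-0.098,0,0.0148],[-0.2,-0.195,0,0.03],[-0.3,-0.293,0,0.045],[-0.4,-0.39,0,0.06],[-0.5,-0.488,0,0.075],[-0.6,-0.585,0,0.09],[-0.7,-0.683,0,0.105],[-0.8,-0.78,0.02,0.1167],[-0.8,-0.78,0.02,0.1167]]' 100; python3 -c "
from h import *
plan([.504,.045,.22],-7)"
```

```text
time: 2.2
position: [0.3247, 0.3225, 0.2243]
tool_rot: [0.465, 0.885, -0.001, 0.001]
ft_force: [-0.8, 0.6, -1.2]
grip_width: 0.0872
grip_force: 0.0
row [-1.1008 -0.0322  0.0175] 0.1154 dist mm 330 t 2.2
```

```bash
python3 -m handwheel '[[-0.139,-0.004,0,0.0148],[-0.278,-0.008,0,0.03],[-0.417,-0.012,0,0.045],[-0.55,-0.016,0,0.06],[-0.69,-0.02,0,0.075],[-0.83,-0.026,0.01,0.09],[-0.96,-0.03,0.018,0.105],[-0.96,-0.03,0.018,0.1154],[-0.96,-0.03,0.018,0.1154],[-0.96,-0.03,0.018,0.1154]]' 100
cat > c.py <<'E'
from h import *
np.set_printoptions(precision=3,suppress=True)
plan([.504,.045,.22],-7)
f,K,T=cam('wrist'); save(f,'2w.png'); print(robot.get_obs()['position'])
for l in ['lid_tab','lid_hinge']:
    for r in vision.look_for('wrist',l): print(l,r, atz(K,T,r['point'],.11))
print('proj tab',proj(K,T,[.504,.045,.11]))
E
python3 c.py
```

```text
time: 3.03
position: [0.479, 0.0865, 0.2189]
tool_rot: [0.746, 0.666, -0.0, -0.001]
ft_force: [-0.1, -0.3, -0.3]
grip_width: 0.0872
grip_force: 0.0
row [-0.128  0.098 -0.004] 0.0016 dist mm 48 t 3.03
[0.479 0.087 0.219]
lid_tab {'point': [115.6, 322.9], 'conf': 0.96} [0.523 0.166 0.11 ]
lid_hinge {'point': [111.2, 321.0], 'conf': 0.68} [0.522 0.17  0.11 ]
proj tab [250.6 312.4]
```

View pics/2w.png

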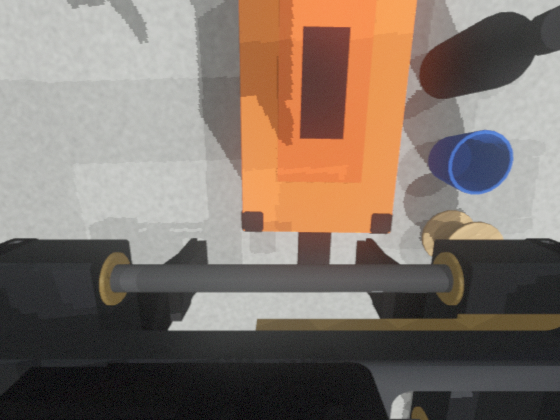

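The wrist view shows the lid's front edge at row 232 (cols 241–396) and the tab below it at cols 298–331.

```bash
cat > d.py <<'E'
from h import *
np.set_printoptions(precision=4,suppress=True)
f,K,T=cam('wrist')
def P(r,c,z=.125): return atz(K,T,(r,c),z)
print('front corners',P(232,241),P(232,396)); print('left',P(5,240),P(220,241)); print('right',P(5,417),P(220,397))
for r in (240,255): print('tab',P(r,298,.117),P(r,331,.117), f[r,285:345:3,0])
a=P(5,240)+P(5,417);b=P(220,241)+P(220,397);d=(a-b);print('yaw',np.degrees(np.arctan2(d[1],d[0])))
a=P(30,302)+P(30,350);b=P(138,303)+P(138,344);d=(a-b);print('yaw plate',np.degrees(np.arctan2(d[1],d[0])))
E
python3 d.py
```

```text
front corners [0.4416 0.0769 0.125 ] [0.5774 0.0618 0.125 ]
left [0.4663 0.25   0.125 ] [0.4432 0.0879 0.125 ]
right [0.5948 0.2357 0.125 ] [0.5784 0.0727 0.125 ]
tab [0.4909 0.0609 0.117 ] [0.521  0.0575 0.117 ] [199 199 199 201 190 100 100 102 104 105 104 103 104 105 104 110 197 194
 200 200]
tab [0.4895 0.0462 0.117 ] [0.52   0.0427 0.117 ] [203 199 197 195 175  88  89  92  94  94  94  90  94  95  95 140 198 198
 198 196]
yaw 83.07914480680742
yaw plate 84.36383715273121
```

```bash
python3 -c "
from h import *
plan([.505,.0445,.099],-6.4)"
```

```text
row [-0.1333  0.1037  0.4007] 0.0002 dist mm 130 t 3.23
```

```bash
python3 -m handwheel '[[-0.08,0.06,0,0],[-0.1333,0.1037,0.02,0],[-0.1333,0.1037,0.15,0],[-0.1333,0.1037,0.27,0],[-0.1333,0.1037,0.37,0],[-0.1333,0.1037,0.4007,0],[-0.1333,0.1037,0.4007,0],[-0.1333,0.1037,0.4007,0]]' 100; python3 -m handwheel '[[0,0,0,0],[0,0,0,0],[0,0,0,0],[0,0,0,0],[0,0,0,0],[0,0,0,0]]' 0 15
python3 - <<'E'
from h import *
o=robot.get_obs();p=np.array(o['position']);M=R.from_quat(o['tool_rot']).as_matrix();print(M.round(3))
u=np.array([np.cos(np.radians(83.6)),np.sin(np.radians(83.6)),0]);r=np.hypot(.265,.08);a0=np.arctan2(.08,.265)
rows=[]
for k in range(1,30):
    th=1.72*k/29; d=u*(.265-r*np.cos(a0+th))+np.array([0,0,r*np.sin(a0+th)-.08])
    rows.append((M.T@d/.3).round(3).tolist()); 
    if k%1==0: print(k,round(th,2),rows[-1])
E
```

```text
time: 3.9
position: [0.5061, 0.0438, 0.0994]
tool_rot: [0.746, 0.666, 0.0, 0.0]
ft_force: [0.5, 0.2, 1.1]
grip_width: 0.0866
grip_force: 0.0
time: 4.4
position: [0.5061, 0.0431, 0.0994]
tool_rot: [0.746, 0.666, 0.0, 0.0]
ft_force: [-0.5, 0.8, 0.6]
grip_width: 0.0548
grip_force: 0.0
[[ 0.113  0.994  0.001]
 [ 0.994 -0.113 -0.   ]
 [-0.     0.001 -1.   ]]
1 0.06 [0.017, 0.0, -0.052]
2 0.12 [0.038, 0.0, -0.103]
3 0.18 [0.061, 0.0, -0.152]
4 0.24 [0.087, 0.0, -0.2]
5 0.3 [0.116, 0.0, -0.246]
6 0.36 [0.148, 0.0, -0.291]
7 0.42 [0.183, 0.0, -0.334]
8 0.47 [0.219, -0.0, -0.374]
9 0.53 [0.259, -0.0, -0.412]
10 0.59 [0.3, -0.0, -0.448]
11 0.65 [0.343, -0.0, -0.482]
12 0.71 [0.389, -0.0, -0.512]
13 0.77 [0.436, -0.0, -0.54]
14 0.83 [0.484, -0.0, -0.565]
15 0.89 [0.534, -0.0, -0.587]
16 0.95 [0.586, -0.0, -0.607]
17 1.01 [0.638, -0.0, -0.623]
18 1.07 [0.691, -0.001, -0.636]
19 1.13 [0.745, -0.001, -0.646]
20 1.19 [0.799, -0.001, -0.652]
21 1.25 [0.854, -0.001, -0.656]
22 1.3 [0.908, -0.001, -0.656]
23 1.36 [0.963, -0.001, -0.653]
24 1.42 [1.017, -0.001, -0.646]
25 1.48 [1.071, -0.001, -0.637]
26 1.54 [1.125, -0.001, -0.624]
27 1.6 [1.177, -0.001, -0.608]
28 1.66 [1.228, -0.001, -0.589]
29 1.72 [1.278, -0.002, -0.567]
```

```bash
python3 -m handwheel '[[0,0,0,0],[0,0,0,0],[0,0,0,0],[0,0,0,0],[0,0,0,0],[0,0,0,0],[0,0,0,0]]' 0 15; python3 -m handwheel '[[0.017,0,-0.052,0],[0.038,0,-0.103,0],[0.061,0,-0.152,0],[0.087,0,-0.2,0],[0.116,0,-0.246,0],[0.148,0,-0.291,0],[0.183,0,-0.334,0]]'
```

```text
time: 4.98
position: [0.5046, 0.0433, 0.0988]
tool_rot: [0.746, 0.666, -0.001, -0.001]
ft_force: [-3.6, -0.6, 2.1]
grip_width: 0.03
grip_force: 15.0
time: 5.57
position: [0.5116, 0.0975, 0.1994]
tool_rot: [0.746, 0.666, -0.001, 0.0]
ft_force: [-1.3, -0.4, -2.0]
grip_width: 0.03
grip_force: 15.0
```

```bash
python3 -m handwheel '[[0.036,0,-0.040,0],[0.076,0,-0.078,0],[0.117,0,-0.114,0],[0.160,0,-0.148,0],[0.206,0,-0.178,0],[0.253,0,-0.206,0],[0.301,0,-0.231,0],[0.351,0,-0.253,0],[0.403,0,-0.273,0],[0.455,0,-0.289,0],[0.508,0,-0.302,0],[0.562,0,-0.312,0],[0.616,0,-0.318,0],[0.671,0,-0.322,0]]'
```

```text
time: 6.73
position: [0.5374, 0.2982, 0.2956]
tool_rot: [0.746, 0.666, 0.002, 0.002]
ft_force: [5.5, -1.5, -6.7]
grip_width: 0.0297
grip_force: 15.0
```

```bash
python3 -m handwheel '[[0.054,0,0,0],[0.109,0,0.003,0],[0.163,0,0.010,0],[0.217,0,0.019,0],[0.271,0,0.032,0],[0.323,0,0.048,0],[0.374,0,0.067,0],[0.41,0,0.083,0],[0.41,0,0.083,0],[0.41,0,0.083,0]]';  python3 -m handwheel '[[0,0,0,0],[0,0,0,0],[0,0,0,0],[0,0,0,0]]' 100 20; python3 -m handwheel '[[0,0,-0.06,0],[0,0,-0.15,0],[0,0,-0.25,0],[0,0,-0.25,0]]' 100
python3 - <<'E'
from h import *
f,K,T=cam('scene'); save(f,'3s.png')
for n in ('scene','side'):
    C=cam(n)
    for l in ['jack_grip','saddle_top','handle_press','jack']:
        r=vision.look_for(n,l); print(n,l,[(np.round(x['point']),round(x['conf'],2),atz(*C[1:],x['point'],{'jack_grip':.065,'saddle_top':.073,'handle_press':.095}.get(l,.05)).round(3)) for x in r[:2]])
E
```

```text
time: 7.57
position: [0.553, 0.4199, 0.2698]
tool_rot: [0.746, 0.666, 0.003, 0.003]
ft_force: [8.7, -1.3, -4.2]
grip_width: 0.0301
grip_force: 15.0
time: 7.9
position: [0.5484, 0.4203, 0.2709]
tool_rot: [0.746, 0.666, -0.0, -0.0]
ft_force: [0.6, 0.7, 0.5]
grip_width: 0.0488
grip_force: 0.0
time: 8.23
position: [0.5509, 0.4219, 0.3536]
tool_rot: [0.746, 0.666, 0.007, 0.001]
ft_force: [0.6, 0.5, 1.3]
grip_width: 0.0753
grip_force: 0.0
scene jack_grip [(array([199., 297.]), 0.86, array([0.559, 0.133, 0.065]))]
scene saddle_top [(array([198., 300.]), 0.75, array([0.569, 0.13 , 0.073])), (array([200., 275.]), 0.66, array([0.53 , 0.085, 0.073]))]
scene handle_press [(array([166., 314.]), 0.49, array([0.529, 0.245, 0.095])), (array([200., 299.]), 0.42, array([0.591, 0.095, 0.095]))]
scene jack [(array([199., 300.]), 0.85, array([0.551, 0.155, 0.05 ]))]
side jack_grip [(array([282., 303.]), 0.84, array([0.501, 0.192, 0.065]))]
side saddle_top [(array([245., 309.]), 0.49, array([0.517, 0.112, 0.073]))]
side handle_press []
side jack [(array([278., 304.]), 0.66, array([0.505, 0.169, 0.05 ]))]
```

View pics/3s.png

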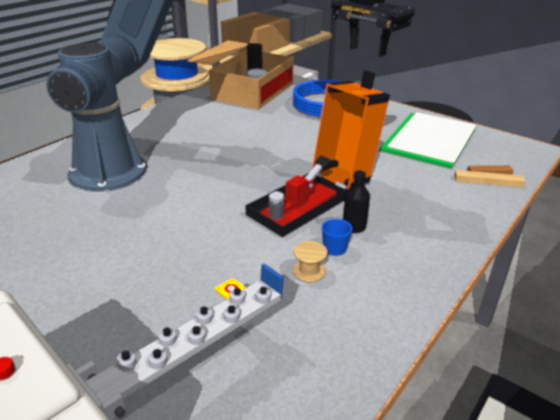

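Lid stands open. The jack's housing is at (190,297), its saddle at (197,276), and its handle leans toward the lid. I'll move above it.

Run:
```python
from h import *
C=cam('scene')
p=atz(*C[1:],(197,276),.073);print(p);u=np.array([.1115,.9938,0]);print('housing',p+.075*u)
a=atz(*C[1:],(302,262),.09);b=atz(*C[1:],(385,123),.09);print('rail dir',a,b,np.degrees(np.arctan2(*(a-b)[1::-1])))
print(robot.get_obs()['q'])
plan([.525,.16,.19],-6.4)
```

```text
[0.52233026 0.09791853 0.073     ]
housing [0.53069276 0.17245353 0.073     ]
rail dir [ 0.73052201 -0.20410764  0.09      ] [ 0.68137238 -0.46205673  0.09      ] 79.21217250002844
[ 4.91804243e-01  5.32074493e-01  1.10086630e+00 -1.71592561e-05
  1.50962370e+00  6.05165975e-01]
row [-0.8692  0.0201  0.518 ] -0.0003 dist mm 304 t 8.83
```

```bash
python3 -m handwheel '[[-0.13,0.02,0,0],[-0.27,0.02,0,0],[-0.4,0.02,0,0],[-0.53,0.02,0.05,0],[-0.66,0.02,0.1,0],[-0.78,0.02,0.18,0],[-0.85,0.02,0.3,0],[-0.86,0.02,0.42,0],[-0.86,0.02,0.5,0],[-0.86,0.02,0.5,0],[-0.86,0.02,0.5,0]]' 100
python3 - <<'E'
from h import *
f,K,T=cam('wrist'); save(f,'4w.png'); print(robot.get_obs()['position'])
for l in ['jack_grip','saddle_top','handle_press']:
    for r in vision.look_for('wrist',l)[:2]: print(l,np.round(r['point']),r['conf'], atz(K,T,r['point'],{'jack_grip':.082,'saddle_top':.073,'handle_press':.095}[l]).round(3))
E
```

```text
time: 9.75
position: [0.5251, 0.1627, 0.1952]
tool_rot: [0.746, 0.666, -0.001, -0.001]
ft_force: [-0.2, -0.8, 0.1]
grip_width: 0.0867
grip_force: 0.0
[0.52644879 0.16311847 0.19664971]
jack_grip [156. 278.] 0.61 [0.527 0.213 0.082]
jack_grip [ 26. 281.] 0.48 [0.542 0.314 0.082]
saddle_top [147. 453.] 0.22 [0.687 0.201 0.073]
handle_press [ 86. 274.] 0.65 [0.531 0.269 0.095]
```

View pics/4w.png

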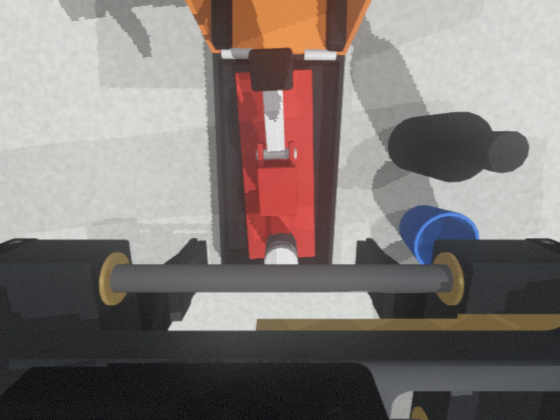

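Run:
```python
from h import *
f,K,T=cam('wrist')
def P(r,c,z): return atz(K,T,(r,c),z).round(4)
print('top edge',P(168,259,.082),P(168,297,.082)); print('bot edge',P(213,261,.082),P(213,297,.082))
print('base far',P(71,236,.015),P(71,314,.015)); print('base near',P(255,248,.015),P(255,315,.015))
print('pivot',P(155,277,.06)); print('paddle',P(50,272,.095),P(88,272,.095))
print('cam',T[:3,3]); print('saddle',P(250,281,.073))
hs=f[160:222:3,278]; print([tuple(map(int,x)) for x in hs])
```

```text
top edge [0.5122 0.2046 0.082 ] [0.5464 0.2006 0.082 ]
bot edge [0.5084 0.1625 0.082 ] [0.5422 0.1586 0.082 ]
base far [0.4962 0.3002 0.015 ] [0.5772 0.291  0.015 ]
base near [0.4794 0.0941 0.015 ] [0.5608 0.0846 0.015 ]
pivot [0.5294 0.2127 0.06  ]
paddle [0.5355 0.296  0.095 ] [0.5321 0.2685 0.095 ]
cam [0.53400656 0.23305237 0.35212903]
saddle [0.5226 0.1195 0.073 ]
[(146, 76, 75), (113, 51, 49), (122, 54, 52), (188, 69, 65), (201, 76, 71), (203, 78, 75), (201, 74, 70), (204, 74, 73), (204, 76, 70), (203, 75, 71), (203, 73, 69), (202, 73, 68), (204, 77, 72), (202, 73, 68), (201, 73, 68), (202, 74, 71), (203, 79, 74), (203, 77, 72), (204, 73, 69), (213, 81, 75), (192, 75, 68)]
```

Run:
```python
from h import *
plan([.5275,.183,.052],-4.7)
```

```text
row [ 0.0644 -0.0072  0.4861] -0.0049 dist mm 147 t 10.0
```

```bash
python3 -m handwheel '[[0.0644,-0.0072,0.06,-0.0049],[0.0644,-0.0072,0.18,-0.0049],[0.0644,-0.0072,0.3,-0.0049],[0.0644,-0.0072,0.42,-0.0049],[0.0644,-0.0072,0.4861,-0.0049],[0.0644,-0.0072,0.4861,-0.0049],[0.0644,-0.0072,0.4861,-0.0049]]' 70; python3 -m handwheel '[[0,0,0,0],[0,0,0,0],[0,0,0,0],[0,0,0,0],[0,0,0,0],[0,0,0,0],[0,0,0,0],[0,0,0,0]]' 0 45; python3 -m handwheel '[[0,0,-0.03,0],[0,0,-0.08,0],[0,0,-0.08,0]]'
```

```text
time: 10.58
position: [0.5258, 0.1827, 0.0501]
tool_rot: [0.736, 0.678, -0.0, -0.0]
ft_force: [0.2, 0.4, -0.5]
grip_width: 0.0613
grip_force: 0.0
time: 11.25
position: [0.5234, 0.1825, 0.0509]
tool_rot: [0.735, 0.678, -0.001, -0.001]
ft_force: [-5.0, 0.7, 7.2]
grip_width: 0.0356
grip_force: 44.9
time: 11.5
position: [0.5268, 0.1825, 0.0757]
tool_rot: [0.736, 0.677, 0.002, 0.001]
ft_force: [2.0, -0.4, -7.7]
grip_width: 0.0358
grip_force: 44.9
```

Run:
```python
from h import *
plan([.509,-.182,.14],79)
```

```text
row [-1.2156  0.0417 -0.2151] -0.2326 dist mm 371 t 11.5
```

```bash
python3 -m handwheel '[[0,0,-0.1,0],[-0.02,0,-0.18,0],[-0.08,0,-0.21,0],[-0.17,0,-0.215,-0.015],[-0.26,0.005,-0.215,-0.03],[-0.35,0.01,-0.215,-0.045],[-0.44,0.015,-0.215,-0.06],[-0.53,0.02,-0.215,-0.075],[-0.62,0.022,-0.215,-0.09],[-0.71,0.025,-0.215,-0.105],[-0.8,0.03,-0.215,-0.12],[-0.88,0.035,-0.215,-0.135],[-0.95,0.04,-0.215,-0.15],[-0.98,0.04,-0.215,-0.16],[-0.98,0.04,-0.215,-0.16]]'
python3 - <<'E'
from h import *
plan([.509,-.182,.12],79)
E
```

```text
time: 12.75
position: [0.5134, -0.1144, 0.1379]
tool_rot: [0.319, 0.948, -0.001, 0.0]
ft_force: [0.9, -0.7, -7.4]
grip_width: 0.0358
grip_force: 44.9
row [-0.1248 -0.1882  0.0599] -0.0729 dist mm 70 t 12.75
```

```bash
python3 -m handwheel '[[-0.03,-0.05,0.02,-0.0146],[-0.06,-0.1,0.04,-0.03],[-0.1,-0.15,0.05,-0.045],[-0.1248,-0.1882,0.06,-0.06],[-0.1248,-0.1882,0.06,-0.0729],[-0.1248,-0.1882,0.06,-0.0729],[-0.1248,-0.1882,0.06,-0.0729]]'
python3 - <<'E'
from h import *
a=cam('scene')[0];b=cam('side')[0]
A=cv2.resize(a[230:410,90:330],(800,600)[:2],interpolation=cv2.INTER_CUBIC)  # 3.33x
B=cv2.resize(b[50:170,230:390],(800,600),interpolation=cv2.INTER_CUBIC) # 5x
save(A,'5a.png');save(B,'5b.png');print(robot.get_obs()['position'])
E
```

```text
time: 13.33
position: [0.5083, -0.1782, 0.1198]
tool_rot: [0.096, 0.995, 0.001, -0.001]
ft_force: [-0.1, 0.2, -7.6]
grip_width: 0.036
grip_force: 44.9
[ 0.50861284 -0.17810238  0.12019376]
```

View pics/5a.png

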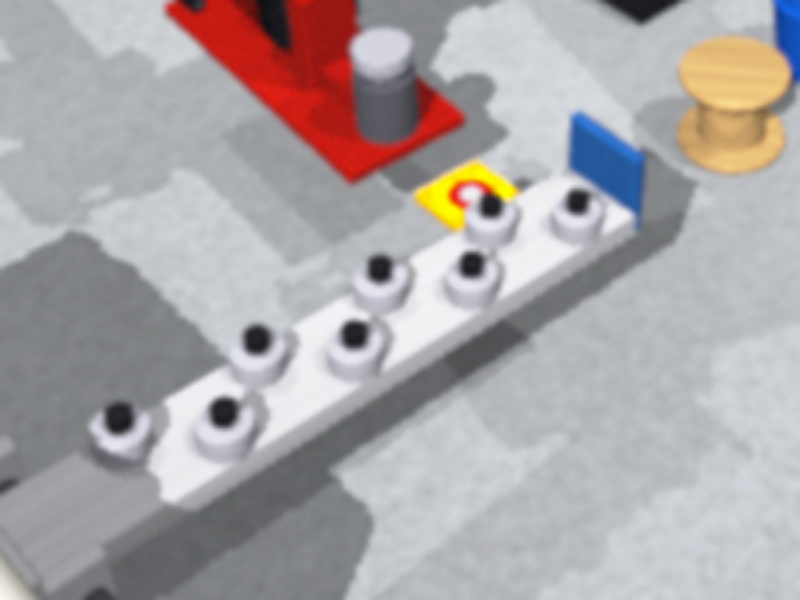

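Scene crop: marker dot at crop (470,195), saddle top at (382,48), near pegs from (576,202) to (225,412) and far pegs from (491,207) to (119,417).

View pics/5b.png

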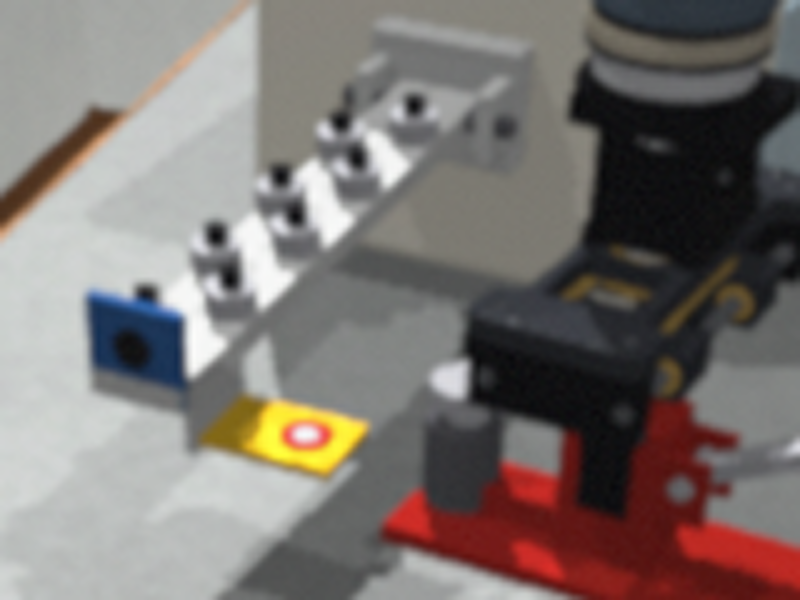

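Side crop: marker dot at (307,434), robot-side pegs from (231,280) to (414,102), and the saddle clear of the tab.

Run:
```python
from h import *
c=cam('scene')[1:];s=cam('side')[1:]
A=lambda x,y:((y+.5)*.3-.5+230,(x+.5)*.3-.5+90)
B=lambda x,y:((y+.5)/5-.5+50,(x+.5)/5-.5+230)
L=[]
for a,b in zip([(491,207),(380,268),(257,340),(119,417)],[(231,280),(295,212),(357,155),(414,102)]):
    x,e=tri([ray(*c,A(*a)),ray(*s,B(*b))]);print(x.round(4),np.round(e,4)[0]);L.append(x)
for a in (A(470,195),): print('dot scene',atz(*c,a,.089))
print('dot side',atz(*s,B(307,434),.089)); print('tri',tri([ray(*c,A(470,195)),ray(*s,B(307,434))]))
L=np.array(L);v=np.linalg.svd(L-L.mean(0))[2][0];print('rail dir',np.degrees(np.arctan2(v[1],v[0]))%180)
X=L
print('saddle top scene now',atz(*c,A(382,46),.068+.109-.047)); plan([.509,-.182,.12],79)
```

```text
[ 0.716  -0.2502  0.1392] 0.0001
[ 0.7082 -0.3182  0.1457] 0.0003
[ 0.6994 -0.3858  0.1491] 0.0002
[ 0.69   -0.4525  0.1532] 0.0
dot scene [ 0.66332714 -0.21135942  0.089     ]
dot side [ 0.66327873 -0.210324    0.089     ]
tri (array([ 0.66331268, -0.21106296,  0.08868186]), [np.float64(0.000216307444999191), np.float64(0.0002163074449993198)])
rail dir 82.66488535752391
saddle top scene now [ 0.57323558 -0.18363969  0.13      ]
row [-0.0026 -0.0118  0.0015] 0.0003 dist mm 4 t 13.53
```

Run:
```python
from h import *
plan([.5095,-.191,.052],82.7)
```

```text
row [-0.01   -0.041   0.2282] -0.01 dist mm 70 t 13.53
```

```bash
python3 -m handwheel '[[-0.01,-0.041,0.04,-0.01],[-0.01,-0.041,0.11,-0.01],[-0.01,-0.041,0.18,-0.01],[-0.01,-0.041,0.22,-0.01],[-0.01,-0.041,0.228,-0.01],[-0.01,-0.041,0.228,-0.01]]'
cat > e.py <<'E'
from h import *
np.set_printoptions(precision=4,suppress=True)
o=robot.get_obs();print(o['position'],o['ft_force'],o['time'])
S={}
for n in ('scene','side'):
    f,K,T=cam(n); S[n]=(f,K,T)
    for l in ['saddle_top']:
        for r in vision.look_for(n,l)[:3]: print(n,l,np.round(r['point'],1),round(r['conf'],2),atz(K,T,r['point'],.073))
# predicted saddle centre
M=R.from_quat(o['tool_rot']).as_matrix(); p=np.array(o['position']); j=p-M[:,0]*.075; print('pred saddle',j)
A=[]
for n in S:
    f,K,T=S[n]; r,c=map(int,proj(K,T,[j[0],j[1],.072])); w=40
    q=cv2.resize(f[r-w:r+w,c-w:c+w],(400,400),interpolation=cv2.INTER_CUBIC); A.append(q); print(n,'crop origin',r-w,c-w,'pred',proj(K,T,[j[0],j[1],.072]))
save(np.hstack(A),'6.png')
E
python3 e.py
```

```text
time: 14.03
position: [0.5093, -0.1913, 0.0514]
tool_rot: [0.064, 0.998, 0.0, -0.001]
ft_force: [-0.9, -0.3, -6.3]
grip_width: 0.0356
grip_force: 44.9
[ 0.5093 -0.1913  0.0514] [-0.9397 -0.2747 -6.301 ] 14.0333
scene saddle_top [278.2 200.2] 0.76 [ 0.5877 -0.2145  0.073 ]
side saddle_top [317.5 221.5] 0.34 [0.5904 0.3101 0.073 ]
pred saddle [ 0.5837 -0.2008  0.0513]
scene crop origin 234 163 pred [274.  203.9]
side crop origin 111 282 pred [151.1 322.4]
```

View pics/6.png

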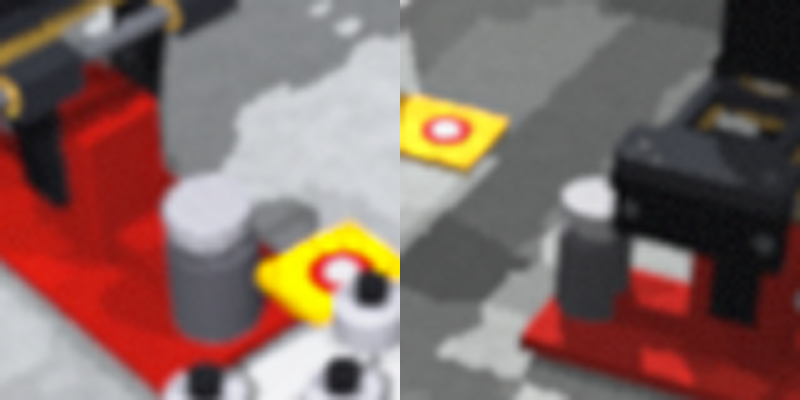

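The saddle sits where the kinematics predict (within 2 mm in both views), so I'll insert the jack along x.

```bash
python3 - <<'E'
from h import *
plan([.5889,-.2013,.0515],82.7)
E
python3 -m handwheel '[[-0.06,0,0,0],[-0.13,0,0,0],[-0.2,0,0,0],[-0.25,0,0,0],[-0.267,0,0,0],[-0.267,0,0,0],[-0.267,0,0,0]]'
python3 - <<'E'
from h import *
plan([.5889,-.2013,.046],82.7)
E
```

```text
row [-0.2625  0.0033  0.0064] 0.0001 dist mm 79 t 14.23
time: 14.82
position: [0.5878, -0.2015, 0.0522]
tool_rot: [0.063, 0.998, 0.0, -0.001]
ft_force: [-0.8, 0.1, -7.7]
grip_width: 0.0359
grip_force: 44.9
row [-0.0036  0.001   0.0206] 0.0001 dist mm 6 t 14.82
```

Good, no contact. Now I'll set it down.

```bash
python3 -m handwheel '[[-0.003,0,0.008,0],[-0.003,0,0.016,0],[-0.003,0,0.021,0],[-0.003,0,0.021,0]]'; python3 -m handwheel '[[0,0,0,0],[0,0,0,0],[0,0,0,0],[0,0,0,0],[0,0,0,0]]' 75; python3 -c "
from h import *
print(robot.get_obs()['position'])"
```

```text
time: 15.15
position: [0.5888, -0.2019, 0.0462]
tool_rot: [0.064, 0.998, 0.0, -0.001]
ft_force: [-2.7, 1.2, -1.9]
grip_width: 0.0353
grip_force: 44.9
time: 15.57
position: [0.5907, -0.2026, 0.0463]
tool_rot: [0.064, 0.998, -0.0, 0.001]
ft_force: [-0.2, 0.2, -0.2]
grip_width: 0.0601
grip_force: 0.0
[ 0.59067404 -0.20262883  0.04631218]
```

```bash
python3 -m handwheel '[[0,0,-0.05,0],[0,0,-0.15,0],[0,0,-0.28,0],[0,0,-0.4,0],[0.05,0,-0.47,0],[0.05,0,-0.47,0],[0.05,0,-0.47,0]]' 75
python3 - <<'E'
from h import *
np.set_printoptions(precision=4,suppress=True)
f,K,T=cam('wrist'); save(f,'7w.png'); o=robot.get_obs(); print(o['position'],o['time'])
for l,z in [('handle_press',.09),('jack_grip',.077)]:
    for r in vision.look_for('wrist',l)[:2]: print(l,np.round(r['point'],1),round(r['conf'],2),atz(K,T,r['point'],z))
    for r in vision.outline_of('wrist',l)[:1]: print(' mask',[ (np.nonzero(r['mask'])[i].min(),np.nonzero(r['mask'])[i].max()) for i in (0,1)])
E
```

```text
time: 16.15
position: [0.5756, -0.2006, 0.1885]
tool_rot: [0.064, 0.998, -0.001, 0.002]
ft_force: [-0.1, -0.1, -0.8]
grip_width: 0.0653
grip_force: 0.0
[ 0.575  -0.2002  0.1869] 16.2
handle_press [128.1 281.8] 0.92 [ 0.503  -0.1909  0.09  ]
 mask [(np.int64(92), np.int64(187)), (np.int64(260), np.int64(304))]
jack_grip [178.2 283.1] 0.79 [ 0.5461 -0.1952  0.077 ]
 mask [(np.int64(93), np.int64(263)), (np.int64(245), np.int64(318))]
```

View pics/7w.png

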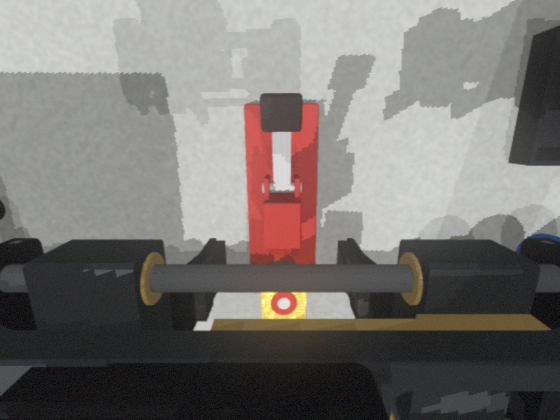

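```bash
python3 - <<'E'
from h import *
np.set_printoptions(precision=4,suppress=True)
f,K,T=cam('wrist')
for r,c in [(94,281.5),(131,281.5),(112,261),(112,302)]: print(atz(K,T,(r,c),.092))
print(proj(K,T,[.4933,-.1897,.092]))
plan([.4915,-.1895,.125],82.7); plan([.4915,-.1895,.101],82.7)
E
python3 -m handwheel '[[0.09,0,0,0],[0.18,0,0,0],[0.25,0,0.05,0]]' 0 20
```

```text
[ 0.4762 -0.1869  0.092 ]
[ 0.5038 -0.1905  0.092 ]
[ 0.4873 -0.2047  0.092 ]
[ 0.4915 -0.1725  0.092 ]
[117.3 280.8]
row [ 0.279  -0.0007  0.2011] 0.0001 dist mm 103 t 16.45
row [ 0.2788 -0.0008  0.2811] 0.0001 dist mm 119 t 16.45
time: 16.7
position: [0.5006, -0.191, 0.1726]
tool_rot: [0.063, 0.998, -0.001, 0.001]
ft_force: [-0.1, -0.2, 0.1]
grip_width: 0.0524
grip_force: 0.0
```

```bash
python3 -m handwheel '[[0.045,0,0.05,0],[0.045,0,0.12,0],[0.045,0,0.18,0],[0.045,0,0.22,0],[0.045,0,0.22,0],[0.045,0,0.22,0],[0.045,0,0.22,0],[0.045,0,0.22,0]]' 0 20;  python3 - <<'E'
from h import *
plan([.489,-.1895,.100],82.7); plan([.482,-.1885,.061],82.7);plan([.482,-.1885,.058],82.7)
E
```

```text
time: 17.37
position: [0.4882, -0.1895, 0.1066]
tool_rot: [0.064, 0.998, -0.0, 0.001]
ft_force: [0.3, 0.4, 2.7]
grip_width: 0.003
grip_force: 1.1
row [-0.0025  0.0003  0.0221] 0.0 dist mm 7 t 17.37
row [0.0213 0.0008 0.1521] 0.0 dist mm 46 t 17.37
row [0.0213 0.0008 0.1621] 0.0 dist mm 49 t 17.37
```

```bash
python3 -m handwheel '[[0,0,0.02,0],[0.003,0,0.04,0],[0.008,0,0.06,0],[0.012,0,0.08,0],[0.016,0,0.1,0],[0.018,0,0.12,0],[0.02,0,0.135,0],[0.02,0,0.135,0]]'
```

```text
time: 18.03
position: [0.4814, -0.1886, 0.0649]
tool_rot: [0.064, 0.998, -0.0, 0.0]
ft_force: [-1.8, -0.1, 8.1]
grip_width: 0.0003
grip_force: 4.1
```

```bash
python3 -m handwheel '[[0,0,0.008,0],[0,0,0.016,0],[0,0,0.016,0],[0,0,0.016,0]]'; python3 -m handwheel '[[0,0,0.006,0],[0,0,0.006,0],[0,0,0.006,0]]'
```

```text
time: 18.37
position: [0.4814, -0.1886, 0.0619]
tool_rot: [0.063, 0.998, -0.0, 0.001]
ft_force: [-3.5, 0.3, 16.7]
grip_width: 0.0006
grip_force: 8.6
time: 18.62
position: [0.4815, -0.1886, 0.0614]
tool_rot: [0.063, 0.998, -0.001, 0.001]
ft_force: [-5.1, 1.1, 27.7]
grip_width: 0.0005
grip_force: 13.9
```

Run:
```python
from h import *
f,K,T=cam('scene');g=cam('side');
b=cv2.resize(g[0][60:180,210:370],(370,277));a=cv2.resize(f[120:400,60:400],(425,350))
A=np.zeros((350,800,3),np.uint8);A[:,:425]=a;A[:277,430:]=b;save(A,'8.png')
for l in ['oil_bottle','wire_spool','fitting_cup']: print(l,tri([ray(*(K,T),vision.look_for('scene',l)[0]['point']),ray(*g[1:],vision.look_for('side',l)[0]['point'])])[0].round(3))
o=robot.get_obs();print(o['time'],o['ft_force'],o['position'])
```

```text
oil_bottle [0.702 0.16  0.103]
wire_spool [0.684 0.002 0.031]
fitting_cup [0.69  0.098 0.036]
19.0167 [-5.87572043  1.19834228 27.46315468] [ 0.48145039 -0.18860952  0.06137129]
```

View pics/8.png

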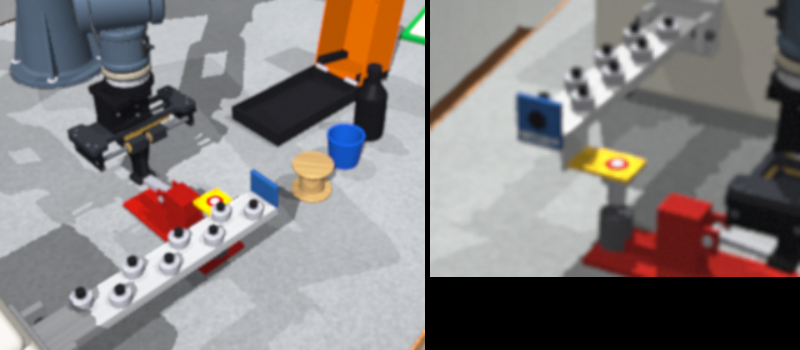

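The rail is raised on the saddle, the lid is open, and the bottle, spool and cup stand where they were. The bottle's odd triangulated position is a detection error, since its scene pixel is unchanged. Handing in.

```bash
python3 -c "
from rig import job
print(job.hand_in())"
```

```text
the job is handed in; nothing more can be done
None
```

The job is handed in, with no verdict returned: the case is open, the jack stands under the lift pad, and the arm is still holding the handle down on its stop (about 27 N), so the jack alone carries the raised rail; bystanders undisturbed, about 19 s used.

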